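# Wedge the spring hatch open and take out the gold test tile

### The job

The clear sliding hatch of the plywood tile box springs shut by itself, so wedge it open first: hold the wooden wedge upright with its tapered foot down, use it to push the hatch's blue lug back along the ledge, and set the wedge's foot fully down into the slot in the ledge so that the hatch stays open without you. Then take the gold-glazed test tile out of the box and set it gently upright on the banding wheel, near its middle. Leave the wedge in place holding the hatch open, the dark tile standing in the box and the blue jar standing.

Things in the scene. Friction and masses are not known exactly. Their poses are not given: they have to be found in the camera images.
- wedge: Loose wooden wedge, standing upright on the bench, 110 mm tall, 0.12 kg. Origin at the centre of its underside, z up. Its body is 40 mm along its x by 28 mm along its y (flat parallel sides 28 mm apart: grip there); the lowest 30 mm are the foot, which narrows in x from 40 to 24 mm at the underside (28 mm in y throughout).
- tile_box: Fixed plywood box. Origin on the bench under the well's middle; x = the hatch's opening direction (roughly away from the robot), y left, z up. Well: x -64 to 58, y -66 to 66 mm, floor z 5, walls 88 high, under the hatch. Closed rear half: x 65 to 215. Ledge on the right: y -73 to -140, x -71 to 215, top z 88 mm. Rails beside the hatch reach z 98; a strut over its left edge (y 60) z 115.
- slot (a point): Centre of the slot's mouth in the ledge's top (z 88 mm; box x 95, y -106); axes as the box's. The slot is 42 mm long in x at the mouth, narrowing to 26 mm at its floor 28 mm down, to match the wedge's foot, and 44 mm wide in y. Fully down, the wedge's underside lies 28 mm below this point.
- hatch (a joint): Opening of the clear sliding hatch in m: 0 shut, 0.145 fully open, along the box's +x. A spring pushes it shut with 2 N (shut) to 3 N (open); it shuts when nothing holds it. With the wedge in the slot it stays at about 0.135, which clears the whole well.
- lug (a point): Middle of the front (-x) face of the hatch's blue lug, which stands over the ledge and moves with the hatch; axes as the box's. The face is 40 mm wide in y, from 10 to 48 mm above the ledge (point 30 mm above it); lug 12 mm thick. Shut, it lies 115 mm in front of the slot's centre, same y. The wedge's straight body, pushed +x against it, opens the hatch.
- gold_tile: Loose glazed test tile, gold-yellow upright on a pale clay foot, 37 x 25 x 76 mm, 0.035 kg, standing in the well about 66 mm beside the dark tile. Origin at the centre of the foot's underside, z up. Foot 36 x 24 mm, 11 mm high; the upright is a slab 15 mm thick in x (x 5 to 20 mm), 26 mm wide in y, up to z 76 mm: grip it across x.
- dark_tile: Loose test tile of the same shape, 71 mm tall, glazed dark green-black, also in the well. Must stay there, standing.
- banding_wheel: Banding wheel with a flat round grey head, 185 mm across, its top 92 mm above the bench; it is fixed and does not turn. Origin on the bench under the head's centre.
- blue_jar: Loose dark blue jar with a white cap, 60 mm across and 82 mm tall, origin at the centre of its underside, z up; a bystander on the bench that must stay standing.
Not all that is in view belongs to the job. Leave any orange or purple look-alike of the wedge alone.

How it is judged:
On the way:
1. the wedge, let go, sits in the slot and holds the hatch open (x of wedge in the frame of slot between -0.012 and 0.012 m and y of wedge in the frame of slot between -0.014 and 0.014 m and z of wedge in the frame of slot below -0.018 m and angle between wedge's own z axis and vertical below 0.25 rad and value of joint hatch above 0.12 m and contact force between the fingers and wedge below 0.1 N), for 0.3 s.
At the end, for the whole second after the job is handed in: Gold tile at rest upright (10 deg) on the wheel, within 65 mm of its centre; wedge in the slot (underside 18 mm or more below the ledge, within 12 mm in x, 14 mm in y, tilt under 14 deg), hatch open over 120 mm; dark tile standing in the well, blue jar standing (horizontal distance between gold_tile and banding_wheel below 0.065 m and height (world z) of gold_tile between 0.082 and 0.105 m and angle between gold_tile's own z axis and vertical below 0.17 rad and linear speed of gold_tile below 0.03 m/s and x of wedge in the frame of slot between -0.012 and 0.012 m and y of wedge in the frame of slot between -0.014 and 0.014 m and z of wedge in the frame of slot below -0.018 m and angle between wedge's own z axis and vertical below 0.25 rad and value of joint hatch above 0.12 m and x of dark_tile in the frame of tile_box between -0.06 and 0.06 m and y of dark_tile in the frame of tile_box between -0.07 and 0.07 m and height (world z) of dark_tile below 0.03 m and angle between dark_tile's own z axis and vertical below 0.26 rad and angle between blue_jar's own z axis and vertical below 0.3 rad and velocity of joint hatch below 0.01 m/s); the robot touches nothing.
It fails at once if the dark tile is tipped over or lifted out of the box (angle between dark_tile's own z axis and vertical above 0.7 rad or height (world z) of dark_tile above 0.06 m).
It fails at once if the blue jar is knocked over (angle between blue_jar's own z axis and vertical above 0.7 rad).
It fails at once if the gold tile is dropped from more than about 4 cm (linear speed of gold_tile above 0.9 m/s and contact force between the fingers and gold_tile below 0.1 N).
It also fails if it takes over 64 s, if anything falls off the work surface, if the arm or the gripper's body presses on something with over 40 N, if the wrist force passes 120 N, or if a joint passes its speed limit or range.

### The arm

A 6-joint arm with a two-finger parallel gripper is mounted at the origin on a cart in front of the work surface, level with it; the furniture and walls round the work are solid. World frame = base frame: x ahead of the robot, y to its left, z up, the work surface at z = 0. Lengths are in m, angles in rad, forces in N, time in s.
With the tool pointing down it reaches from about 0.425 to 0.95 m from the base axis. Payload 14.7 kg.
Tool frame: the origin (TCP) lies on the centre line of the jaws, within the pads' length; the fingertips stand 19 mm ahead of it and the grasp point (between the pads) is the TCP; z points along the fingers, y is the direction in which the jaws open and shut (so a half turn about z gives the same grasp; the last joint's range is limited). The gripper opens to 85 mm and grips with 20 to 120 N. Pads are 22 mm wide; open, the fingers measure 114 mm over their backs; the gripper's body (76 mm by 85 mm) begins 54 mm behind the grasp point. The pads swing forward as they close: fully open they stand 13 mm farther back than shut.
Start: joints at [-1.171, 0.48, 1.596, -0, 1.065, -0.047], TCP at [0.281, -0.586, 0.25] pointing down, gripper open.
Joint ranges: [-2.75, 2.75], [-0.82, 2.05], [0.23, 2.67], [-1.56, 4.7], [0.09, 2.69], [-2.92, 2.92]. Speed limits (rad/s): [1.89, 1.89, 2.39, 3.01, 3.01, 3.01].

### API

Orientations are given as a 3x3 rotation matrix whose columns are the frame's x, y, z axes.
In Python, from workcell import * gives the robot as it stands. Calls block until the motion is done:
- reach(position, orientation): joint-space move of the TCP to a pose.
- movel(position, rot=None, velocity=0.15, threshold=None): straight line of the TCP; rot=None keeps the orientation; velocity is the mean speed in m/s. With threshold (N) it stops when the force on the tool has changed by that much, and returns True; else False.
- move_joints(angles): joint-space move.
- grip(opening, grasp_force=None): finger opening in m; grasp_force is the grip in N (None keeps the last); returns when the fingers have stopped.
- wait(seconds).
- inverse_kinematics(position, orientation): joint angles nearest the present ones, or None.
- read_state(): the state.
- camera(name): name is "side" or "top"; returns a dict with "pixels" (480x640x3 uint8, red, green, blue), "fx", "fy", "cx", "cy" (pixels), "distortion" ([k1, k2, p1, p2, k3] as OpenCV has them; the pictures are not rectified), "R" (3x3) and "t" (3): a world point X has camera coordinates R X + t. Camera axes: x right, y down, z forward; pixel columns grow to the right and rows downward; lengths in m; the calibration is good to about 2 mm. A picture is of the moment at which its call begins. There is no depth.
A pose or a line that the arm cannot do raises PlanningError and nothing moves.
- close_job(): hands the job in, once; it reports no verdict.
The state is a dict: "time": time; "q": joint angles; "dq": joint speeds; "joint_efforts": joint torques, N m; "tcp_pos": TCP position; "orientation": TCP orientation; "wrist_force": force on the tool from outside, world axes, zero at the start; "ft_torque": the same for the moment, N m; "width": finger opening in m.
Only numpy, scipy, OpenCV 4.12 (cv2) and the standard library are available. Lean on these libraries where they do the work, as an engineer would, in place of code of your own. Each camera call takes 0.05 s, during which the arm holds its last target.

## Working session

There is one attempt and no reset: what is moved stays moved. The work goes in short steps, each a Python script; the robot and the scene stay as the last script left them, time stands still between calls to the robot, and variables do not carry over. Pictures are saved under pics/ and viewed, and the job is handed in when it is done.

```bash
mkdir -p pics; ls; python3 - <<'E'
from workcell import *
import cv2
for n in ("side","top"):
    c=camera(n); cv2.imwrite(f"pics/{n}0.png",c["pixels"][:,:,::-1])
    print(n,{k:c[k] for k in c if k!="pixels"})
print(read_state()["time"])
E
```

```text
pics
side {'fx': 511.2914208708866, 'fy': 511.2914208708866, 'cx': 334.1873918751573, 'cy': 231.86072797439854, 'distortion': array([0.03132012, 0.        , 0.        , 0.        , 0.        ]), 'R': array([[-0.85969875, -0.5105633 ,  0.01559424],
       [-0.24202284,  0.38025941, -0.89265208],
       [ 0.44982554, -0.77118603, -0.45047651]]), 't': array([0.40964968, 0.21586519, 1.03634703])}
top {'fx': 576.7695618443114, 'fy': 576.7695618443114, 'cx': 321.94252009997285, 'cy': 240.57687632694578, 'distortion': array([-0.0280835,  0.       ,  0.       ,  0.       ,  0.       ]), 'R': array([[-0.01939992, -0.99977731, -0.00830517],
       [-0.98259738,  0.02060005, -0.18460236],
       [ 0.18473233,  0.00457937, -0.9827782 ]]), 't': array([-0.0189435 ,  0.51986489,  1.28414853])}
0.1
```

View pics/side0.png

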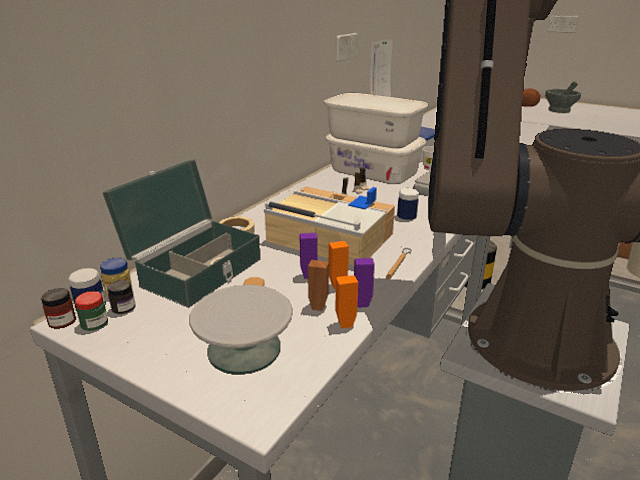

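View pics/top0.png

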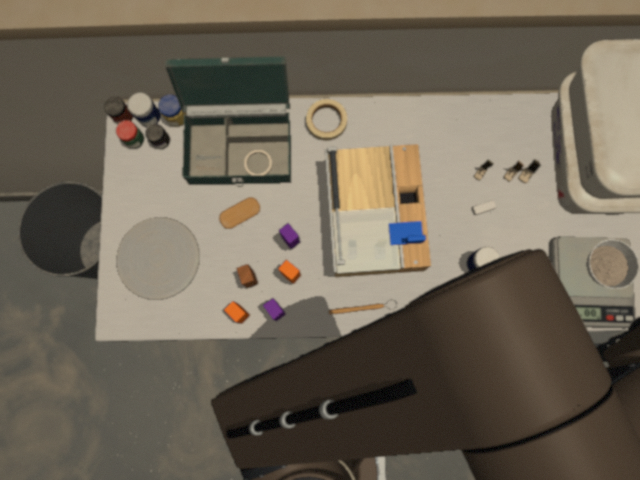

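Both views show one brown wedge (top (247,275), side (318,285)) between two orange ones (top (289,270), (236,312); side (338,262), (346,302)) and two purple ones (top (289,236), (274,309); side (308,255), (364,282)). The box is at top (380,210) with the blue lug at (406,233). The wheel is at top (158,258) and the jar at about (485,258), partly hidden. The brown one is the one I want, so I'll look at close crops.

```bash
cat > h.py <<'E'
import numpy as np, cv2
def K(c): return np.array([[c["fx"],0,c["cx"]],[0,c["fy"],c["cy"]],[0,0,1.]])
def proj(c,X):
    p,_=cv2.projectPoints(np.atleast_2d(np.array(X,float)),cv2.Rodrigues(c["R"])[0],c["t"],K(c),np.array(c["distortion"]));return p[:,0]
def ray(c,px):
    u=cv2.undistortPoints(np.array([[px]],float),K(c),np.array(c["distortion"]))[0,0]
    d=c["R"].T@np.array([u[0],u[1],1.]);o=-c["R"].T@c["t"];return o,d/np.linalg.norm(d)
def atz(c,px,z):
    o,d=ray(c,px);return o+d*(z-o[2])/d[2]
def tri(c1,p1,c2,p2):
    A=np.zeros((3,3));b=np.zeros(3);R=[]
    for c,p in((c1,p1),(c2,p2)):
        o,d=ray(c,p);P=np.eye(3)-np.outer(d,d);A+=P;b+=P@o;R.append((o,d,P))
    X=np.linalg.solve(A,b);return X,[float(np.linalg.norm(P@(X-o))) for o,d,P in R]
def crop(img,x0,y0,x1,y1,s,fn):
    v=cv2.resize(img[y0:y1,x0:x1,::-1],None,fx=s,fy=s,interpolation=cv2.INTER_CUBIC)
    for x in range((x0+9)//10*10,x1,10):
        cv2.line(v,(int((x-x0)*s),0),(int((x-x0)*s),6 if x%50 else 14),(0,0,255),1)
        if x%20==0: cv2.putText(v,str(x),(int((x-x0)*s)-10,24),0,.35,(0,0,255),1)
    for y in range((y0+9)//10*10,y1,10):
        cv2.line(v,(0,int((y-y0)*s)),(6,int((y-y0)*s)),(0,0,255),1)
        if y%20==0: cv2.putText(v,str(y),(8,int((y-y0)*s)+4),0,.35,(0,0,255),1)
    cv2.imwrite(fn,v)
E
python3 - <<'E'
from workcell import *
from h import *
import pickle
S=camera("side");T=camera("top");pickle.dump((S,T),open("cams.pkl","wb"))
crop(T["pixels"],215,215,325,325,5,"pics/tw.png")
crop(S["pixels"],280,220,390,340,5,"pics/sw.png")
crop(T["pixels"],315,135,445,285,4,"pics/tb.png")
crop(S["pixels"],255,175,435,285,4,"pics/sb.png")
E
```

```text
(no output)
```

View pics/tw.png

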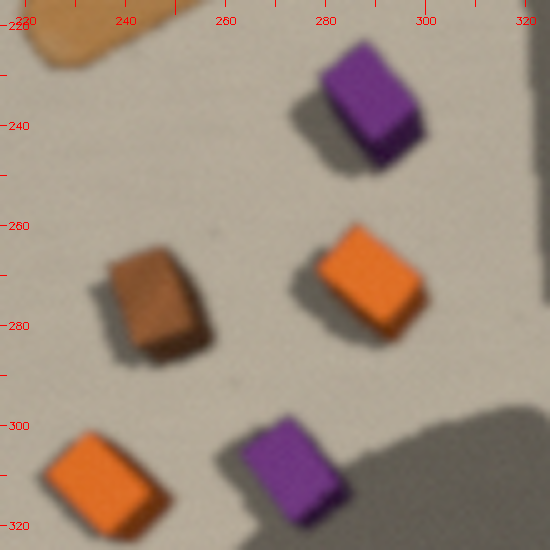

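View pics/sw.png

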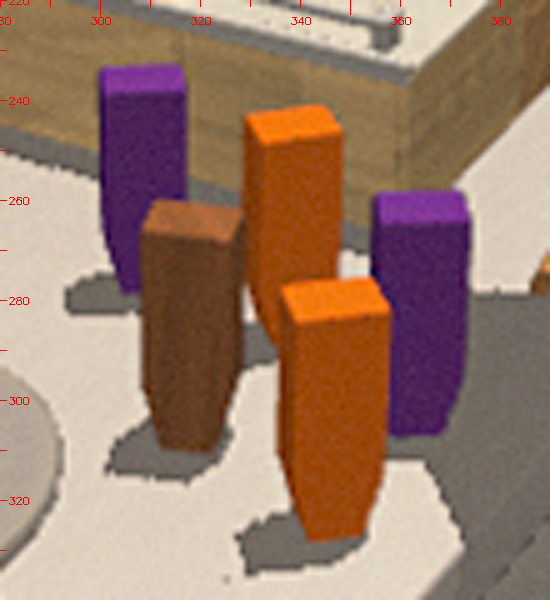

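View pics/tb.png

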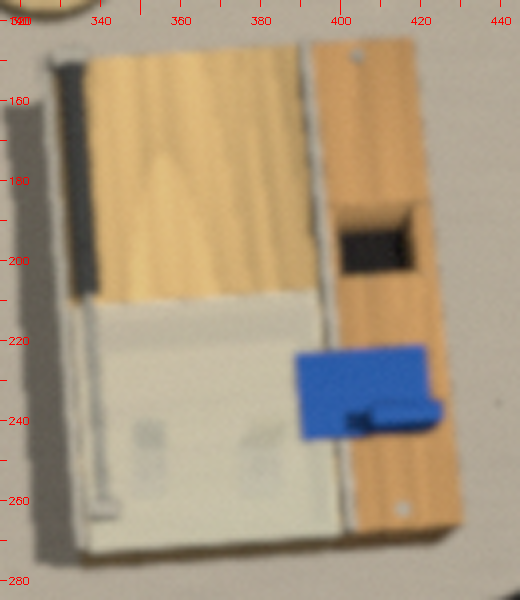

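View pics/sb.png

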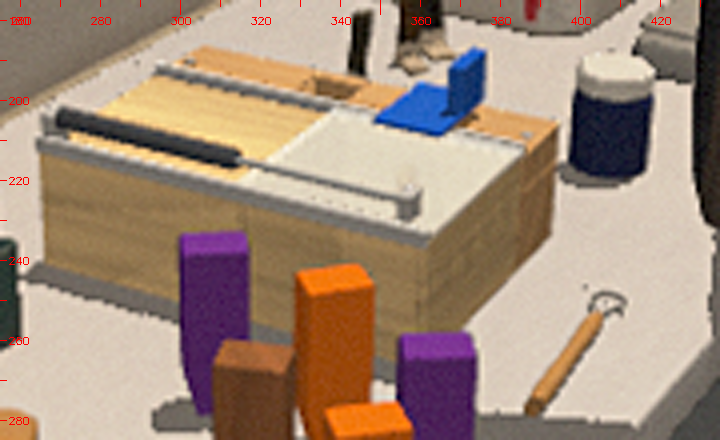

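```bash
cat > m.py <<'E'
from h import *
import pickle
from scipy.optimize import least_squares
S,T=pickle.load(open("cams.pkl","rb"))
tp=[(237,268.5),(248,264.3),(254,281),(242.5,285)]
# single-corner triangulation: image corners top: far-left, far-right, near-right, near-left
sp=[(328,261.5),(311,259.5),(308.5,266.5),(325.5,268)]
for a in tp: print("wedge top z.11",atz(T,a,.11).round(4))
for b in sp: print("   side z.11",atz(S,b,.11).round(4))
for nm,a,b in [("ledge fr",(430.5,266.5),(394,206.5)),("ledge rear r",(418.5,145),None),
   ("slot",(399,186.5),None),("slot",(417.5,186),None),("slot",(419,203),None),("slot",(401,203.5),None)]:
    if b: print(nm,tri(T,a,S,b))
    print(nm,atz(T,a,.088).round(4))
print("wheel",atz(T,(158,258),.092),atz(S,(241,316),.092), tri(T,(158,258),S,(241,316)))
E
python3 m.py; python3 - <<'E'
from h import *
import pickle
S,T=pickle.load(open("cams.pkl","rb"))
crop(T["pixels"],100,200,220,320,5,"pics/twh.png")
crop(S["pixels"],180,270,310,370,5,"pics/swh.png")
E
```

```text
wedge top z.11 [0.4496 0.1571 0.11  ]
wedge top z.11 [0.4584 0.1331 0.11  ]
wedge top z.11 [0.4214 0.1198 0.11  ]
wedge top z.11 [0.4132 0.1449 0.11  ]
   side z.11 [0.4206 0.1231 0.11  ]
   side z.11 [0.4556 0.1351 0.11  ]
   side z.11 [0.4441 0.1623 0.11  ]
   side z.11 [0.4111 0.1487 0.11  ]
ledge fr (array([ 0.44811708, -0.27061459,  0.08343646]), [0.0008815598384358251, 0.0008815598384360456])
ledge fr [ 0.4483 -0.2695  0.088 ]
ledge rear r [ 0.7321 -0.2572  0.088 ]
slot [ 0.6336 -0.2077  0.088 ]
slot [ 0.6339 -0.2499  0.088 ]
slot [ 0.594  -0.2513  0.088 ]
slot [ 0.5936 -0.2104  0.088 ]
wheel [0.47928978 0.3368276  0.092     ] [0.46809363 0.35024504 0.092     ] (array([0.47989827, 0.33927956, 0.08105128]), [0.001346229006484886, 0.0013462290064848764])
```

View pics/twh.png

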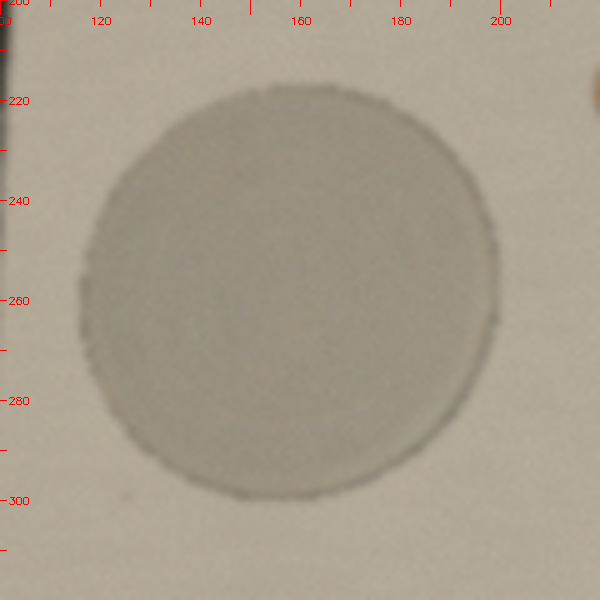

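View pics/swh.png

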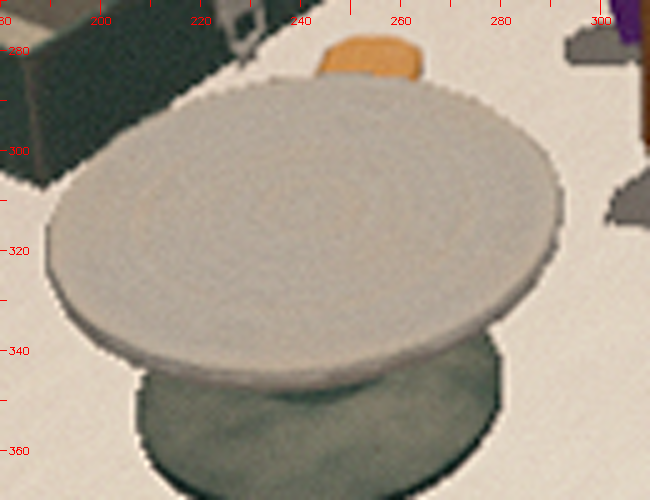

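The crops confirm it: the brown wedge is the only natural-wood one. It is centred near (0.434, 0.140) with a yaw of about 19°, and the two views agree to about 4 mm. The slot is near (0.613, -0.229), the box yaw is 2.5° and the wheel is near (0.478, 0.338). The ledge's measured length of 284 mm fits the stated 286. Next I'll check IK and then grasp.

```bash
cat >> h.py <<'E'
def down(psi):
    # tool y axis at heading psi+90deg (object's y), z down
    y=np.array([-np.sin(psi),np.cos(psi),0]);z=np.array([0,0,-1.]);return np.column_stack([np.cross(y,z),y,z])
BY=np.radians(2.5)
SLOT=np.array([0.6132,-0.2293,0.088])
def slotp(x,y,z): c,s=np.cos(BY),np.sin(BY);return SLOT+np.array([c*x-s*y,s*x+c*y,z])
E
python3 - <<'E'
from workcell import *
from h import *
print(read_state()["orientation"].round(3) if hasattr(read_state()["orientation"],'round') else read_state()["orientation"])
for f in (0,np.pi):
  for p,a in [((0.4345,.140,.23),19),((0.4345,.140,.085),19),((0.4345,.140,.25),19),(slotp(-.16,0,.19),2.5),(slotp(-.16,0,.09),2.5),(slotp(0,0,.06),2.5)]:
    print(f,a,None if (q:=inverse_kinematics(np.array(p),down(np.radians(a)+f))) is None else np.round(q,2))
E
```

```text
[[ 0.902  0.432 -0.   ]
 [ 0.432 -0.902  0.001]
 [ 0.    -0.001 -1.   ]]
0 19 [ 0.25  0.24  2.05 -0.    0.86 -1.66]
0 19 [ 0.25  0.48  2.17 -0.    0.49 -1.66]
0 19 [ 0.25  0.21  2.02 -0.    0.91 -1.66]
0 2.5 [-0.54  0.26  1.88 -0.    1.01 -2.15]
0 2.5 [-0.54  0.38  1.99 -0.    0.77 -2.15]
0 2.5 [-0.4   0.59  1.68 -0.    0.87 -2.02]
3.141592653589793 19 [ 0.25  0.24  2.05 -0.    0.86  1.48]
3.141592653589793 19 [ 0.25  0.48  2.17 -0.    0.49  1.48]
3.141592653589793 19 [ 0.25  0.21  2.02 -0.    0.91  1.48]
3.141592653589793 2.5 [-0.54  0.26  1.88 -0.    1.01  0.99]
3.141592653589793 2.5 [-0.54  0.38  1.99 -0.    0.77  0.99]
3.141592653589793 2.5 [-0.4   0.59  1.68 -0.    0.87  1.12]
```

```bash
python3 - <<'E'
from workcell import *
from h import *
R=down(np.radians(19)+np.pi)
grip(0.06,60)
reach(np.array([.4345,.140,.22]),R)
print(movel(np.array([.4345,.140,.084]),velocity=.2,threshold=15), read_state()["tcp_pos"])
print(grip(0.0,60))
s=read_state();print(s["width"],s["tcp_pos"],s["time"])
movel(np.array([.4345,.140,.25]),velocity=.2)
s=read_state();print(s["width"],s["wrist_force"],s["time"])
S=camera("side");T=camera("top")
cv2.imwrite("pics/s1.png",S["pixels"][:,:,::-1]);cv2.imwrite("pics/t1.png",T["pixels"][:,:,::-1])
E
```

```text
False [0.43493736 0.13996095 0.08452515]
False
0.02766782933501834 [0.43514443 0.14011632 0.08494897] 4.4167
0.027386507570520066 [ 0.02838062 -0.07001123 -0.9538245 ] 5.4
```

View pics/s1.png

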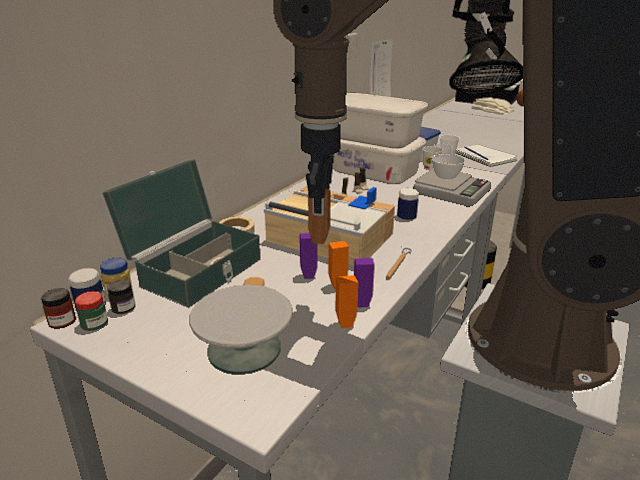

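The wedge is held: the opening is 27.7 mm and it weighs 0.95 N. In the side view it hangs upright at (318,220). Next I move it in front of the lug.

```bash
python3 - <<'E'
from workcell import *
from h import *
R=down(BY+np.pi)
reach(slotp(-.165,0,.18),R)
movel(slotp(-.165,0,.092),velocity=.12,threshold=10)
s=read_state();print(s["tcp_pos"],s["wrist_force"],s["time"])
S=camera("side");T=camera("top")
crop(S["pixels"],255,125,455,275,4,"pics/s2.png");crop(T["pixels"],315,135,475,305,3.5,"pics/t2.png")
E
```

```text
[ 0.4487875  -0.23652096  0.18051607] [ 0.26020786 -0.00268415 -1.21584392] 7.7917
```

View pics/s2.png

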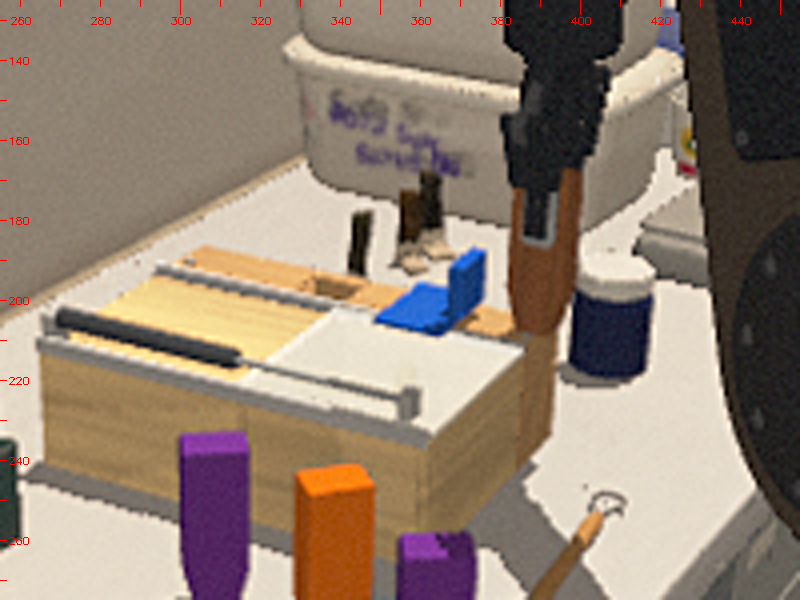

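View pics/t2.png

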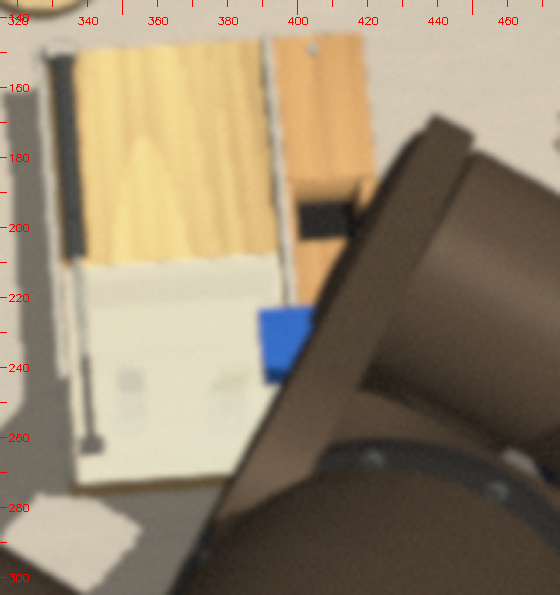

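```bash
python3 - <<'E'
from workcell import *
from h import *
z=.0925
movel(slotp(-.10,0,z),velocity=.1)
s=read_state();print(s["tcp_pos"],s["wrist_force"].round(2) if hasattr(s["wrist_force"],"round") else s["wrist_force"])
movel(slotp(.002,0,z),velocity=.1)
s=read_state();print(s["tcp_pos"]-slotp(0,0,0),s["wrist_force"],s["time"])
S=camera("side");T=camera("top")
crop(S["pixels"],255,125,455,275,4,"pics/s3.png");crop(T["pixels"],315,135,475,305,3.5,"pics/t3.png")
E
```

```text
[ 0.51278232 -0.23360673  0.18037327] [-2.56  0.28 -2.26]
[0.00141343 0.00011716 0.09239385] [-2.10738281  0.73618783 -1.52910378] 9.8583
```

View pics/s3.png

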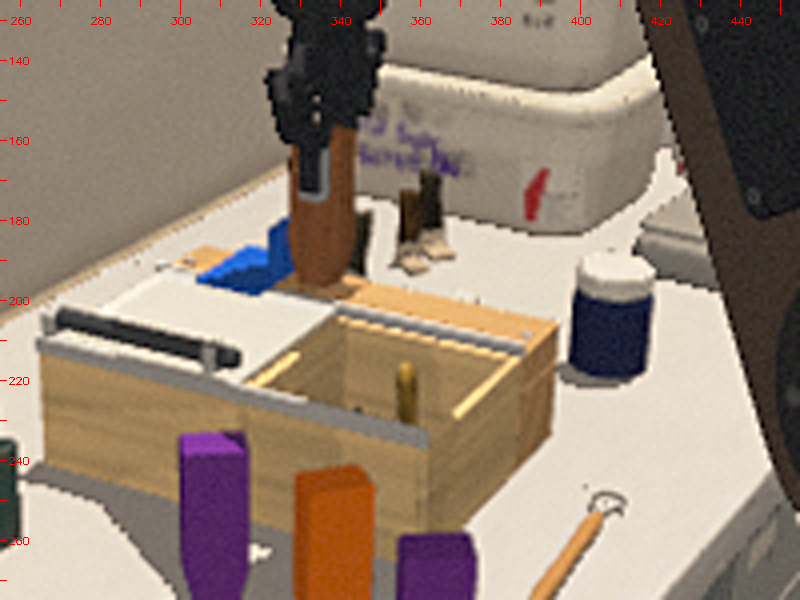

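View pics/t3.png

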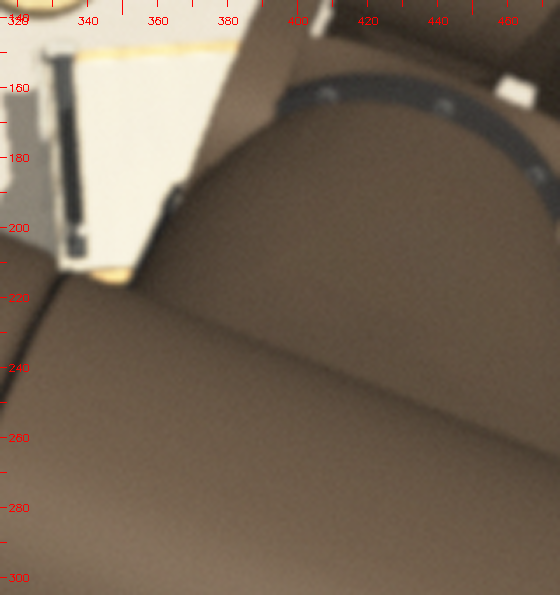

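The hatch has opened with the lug against the wedge; the slide force is about 2–2.5 N. The wedge foot is over the slot at side (340,197). Now I lower it.

```bash
python3 - <<'E'
from workcell import *
from h import *
r=movel(slotp(.001,0,.055),velocity=.05,threshold=10)
s=read_state();print(r,s["tcp_pos"]-slotp(0,0,0),s["wrist_force"],s["time"])
S=camera("side")
crop(S["pixels"],255,125,455,275,4,"pics/s4.png")
E
```

```text
True [-0.00075208  0.00042178  0.0584061 ] [-1.7500071  -0.58320299 -3.01143654] 10.5833
```

View pics/s4.png

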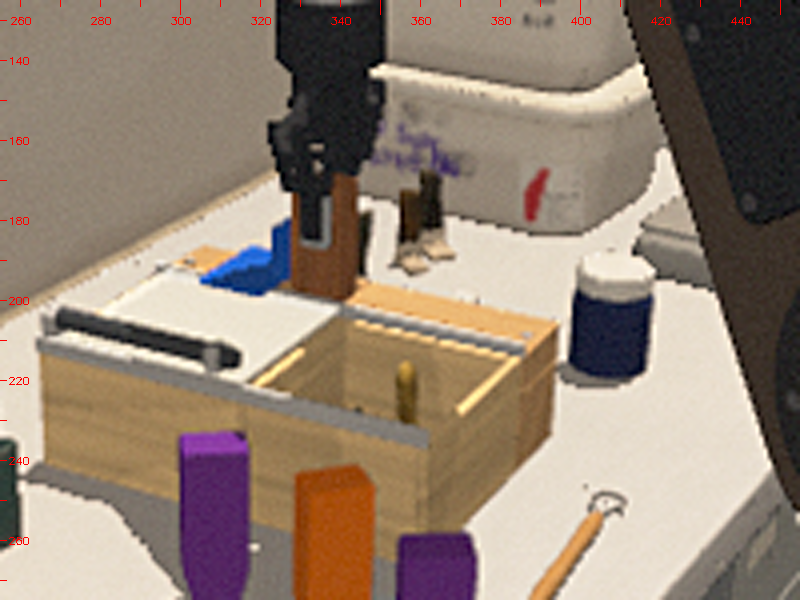

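The wedge is down about 27 mm. I release it, retract and look.

```bash
python3 - <<'E'
from workcell import *
from h import *
grip(0.05); wait(0.2)
p=np.array(read_state()["tcp_pos"])
movel(p+[0,0,.13],velocity=.2)
# get the arm out of the top view's way
reach(np.array([.45,.20,.27]),down(BY+np.pi))
s=read_state();print(s["wrist_force"],s["time"])
S=camera("side");T=camera("top")
import pickle;pickle.dump((S,T),open("cams2.pkl","wb"))
cv2.imwrite("pics/t5f.png",T["pixels"][:,:,::-1])
crop(S["pixels"],255,145,435,285,4,"pics/s5.png");crop(T["pixels"],315,135,445,285,4,"pics/t5.png")
E
```

```text
[ 0.43474334 -1.12660579 -0.54296096] 13.6667
```

View pics/s5.png

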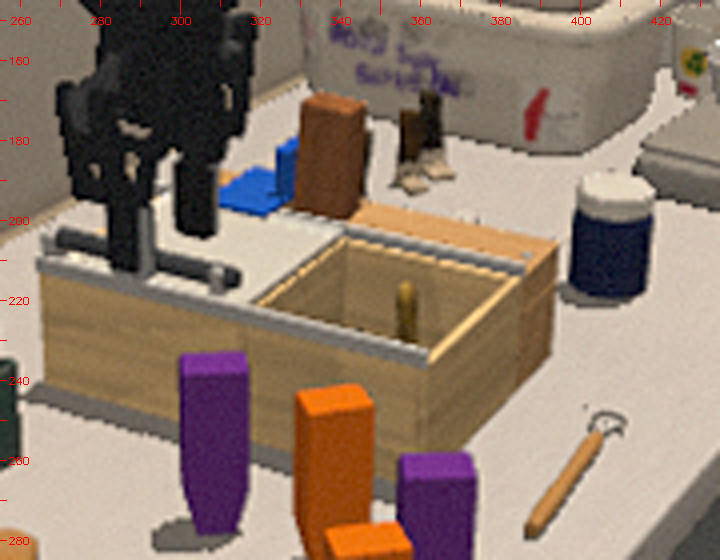

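View pics/t5.png

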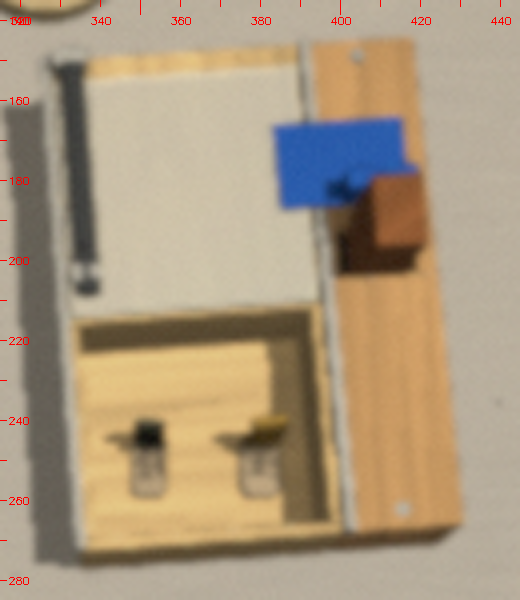

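The wedge stands upright in the slot and the hatch is open. In the top view the gold tile is at (382,241) and the dark one at (352,243). I'll take a closer crop for the gold tile's pose.

```bash
python3 - <<'E'
from h import *
import pickle
S,T=pickle.load(open("cams2.pkl","rb"))
crop(T["pixels"],335,215,405,275,10,"pics/t6.png")
crop(S["pixels"],330,200,390,245,10,"pics/s6.png")
# predicted wedge top corners if seated
for sx,sy in((20,14),(20,-14),(-20,-14),(-20,14)):
    w=slotp(sx/1e3,sy/1e3,.110-.027);print(proj(T,w).round(1),proj(S,w).round(1))
E
```

```text
[[407.  176.2]] [[326.2 169.6]]
[[420.  175.4]] [[331.  166.7]]
[[421.8 193.4]] [[343.8 169.2]]
[[408.7 194.2]] [[339.  172.2]]
```

View pics/t6.png

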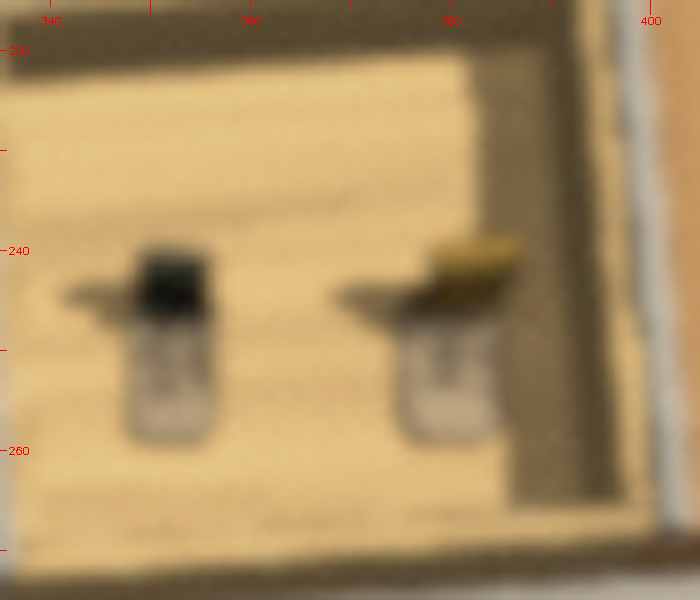

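View pics/s6.png

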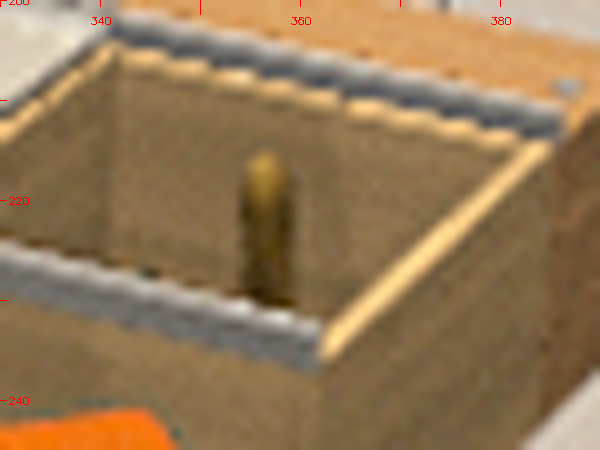

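```bash
python3 - <<'E'
from h import *
import pickle
S,T=pickle.load(open("cams2.pkl","rb"))
print("foot near mid",atz(T,(379.8,259.3),.01),"foot corners",atz(T,(375,258),.01),atz(T,(384.8,258),.01))
print("foot top edge at slab", atz(T,(376,247),.016),atz(T,(385.2,247),.016))
print("slab top",atz(T,(378,239),.081),atz(T,(387,239),.081),atz(T,(382.5,241),.081),tri(T,(382.5,241),S,(356.5,217.5)))
print("dark foot near",atz(T,(352,259.3),.01),"slabtop",atz(T,(352.3,241.5),.076))
for yaw in (-8,-4,0,4):
  a=np.radians(yaw);c,s=np.cos(a),np.sin(a)
  for cx in (.484,):
    o=np.array([cx,-.162,.005])
    f=lambda x,y,z:o+np.array([c*x-s*y,s*x+c*y,z])/1e3
    P=[f(-18,12,5),f(-18,-12,5),f(5,13,11),f(5,-13,11),f(5,13,76),f(5,-13,76),f(20,-13,76),f(20,13,76)]
    print(yaw,proj(T,P).round(1).tolist(),"S",proj(S,P[4:]).round(1).tolist())
E
```

```text
foot near mid [ 0.47872334 -0.16501956  0.01      ] foot corners [ 0.48206527 -0.15379889  0.01      ] [ 0.48158196 -0.17694712  0.01      ]
foot top edge at slab [ 0.5073496  -0.15658527  0.016     ] [ 0.5068951 -0.1782963  0.016    ]
slab top [ 0.51420099 -0.15589498  0.081     ] [ 0.51377604 -0.17615778  0.081     ] [ 0.50940821 -0.16584864  0.081     ] (array([ 0.5092931 , -0.16685499,  0.07568582]), [0.001182303889980389, 0.001182303889980139])
dark foot near [ 0.48009054 -0.09937738  0.01      ] slabtop [ 0.51061397 -0.09810702  0.076     ]
-8 [[372.6, 264.0], [382.7, 265.2], [373.4, 254.0], [384.4, 255.3], [375.7, 249.3], [387.2, 250.7], [387.9, 244.1], [376.4, 242.8]] S [[359.3, 219.5], [365.1, 216.3], [360.5, 214.8], [354.6, 218.0]]
-4 [[373.1, 264.4], [383.3, 264.9], [373.2, 254.4], [384.3, 254.9], [375.5, 249.7], [387.1, 250.3], [387.3, 243.7], [375.7, 243.1]] S [[359.5, 219.7], [364.7, 216.3], [359.9, 214.9], [354.6, 218.2]]
0 [[373.6, 264.8], [383.8, 264.6], [373.1, 254.7], [384.1, 254.5], [375.3, 250.1], [386.9, 249.9], [386.7, 243.3], [375.1, 243.5]] S [[359.7, 219.8], [364.3, 216.3], [359.3, 215.0], [354.7, 218.5]]
4 [[374.2, 265.1], [384.3, 264.2], [372.9, 255.1], [383.9, 254.1], [375.2, 250.5], [386.7, 249.5], [386.0, 242.9], [374.5, 243.9]] S [[360.0, 219.9], [364.0, 216.2], [358.8, 215.1], [354.7, 218.8]]
```

The gold tile's slab centre is at about (0.509, -0.166), with its top triangulated at 0.076 against 0.081 expected. The yaw is about -2° and the foot agrees. The dark tile is 66 mm away, as stated. Next is the grasp.

```bash
python3 - <<'E'
from workcell import *
from h import *
R=down(np.radians(88))
grip(0.045,25)
reach(np.array([.509,-.166,.25]),R)
print(read_state()["q"])
r=movel(np.array([.509,-.166,.064]),velocity=.12,threshold=5)
s=read_state();print(r,s["tcp_pos"],s["wrist_force"])
grip(0.0,25)
s=read_state();print(s["width"],s["tcp_pos"],s["time"])
movel(np.array([.509,-.166,.255]),velocity=.12)
s=read_state();print(s["width"],s["wrist_force"],s["time"])
S=camera("side");T=camera("top")
cv2.imwrite("pics/s7.png",S["pixels"][:,:,::-1]);crop(S["pixels"],275,115,435,255,4,"pics/s7c.png")
E
```

```text
[-3.70511771e-01  3.20817926e-01  1.85937001e+00  2.20536523e-04
  9.61464486e-01  2.80372555e+00]
False [ 0.50935966 -0.16614037  0.06455735] [ 0.10408305  0.82283208 -0.30757248]
0.010452804903989157 [ 0.5086879  -0.16600454  0.06449553] 17.4833
0.010206404976265035 [-0.35345913 -0.13037581  0.62367963] 19.225
```

View pics/s7c.png

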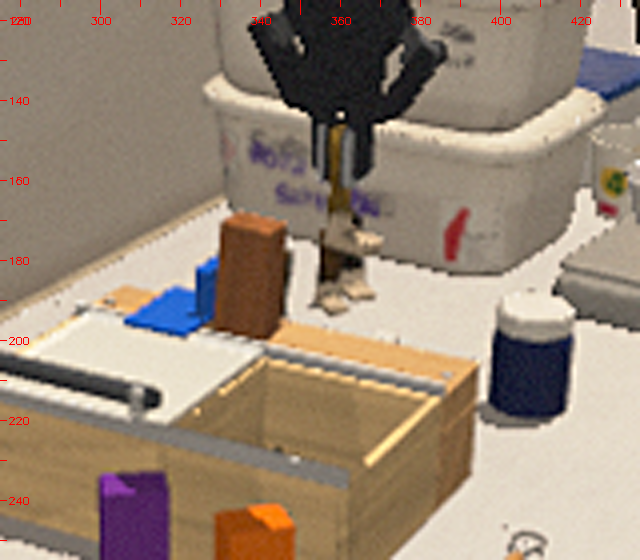

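The tile is lifted, and the opening reads 10.2 mm. I'll check how it hangs.

```bash
python3 - <<'E'
from workcell import *
from h import *
R=down(np.radians(180))
print(inverse_kinematics(np.array([.478,.338,.21]),R))
reach(np.array([.478,.338,.215]),R)
s=read_state();print(s["width"],s["q"],s["time"])
S=camera("side");T=camera("top")
crop(S["pixels"],190,200,300,310,6,"pics/s8.png");crop(T["pixels"],100,180,220,320,4,"pics/t8.png")
tz=s["tcp_pos"]
print(proj(S,[tz,tz-[0,0,.057]]))
E
```

```text
[ 5.63703850e-01  4.34402632e-01  1.79006242e+00 -4.44089210e-16
  9.17127602e-01  2.13450018e+00]
0.010361723635364306 [ 5.62225238e-01  4.28421862e-01  1.78527774e+00 -2.05164471e-04
  9.27750028e-01  2.13479303e+00] 21.1667
[[236.5984473  252.62100013]
 [238.80987363 280.35193836]]
```

View pics/s8.png

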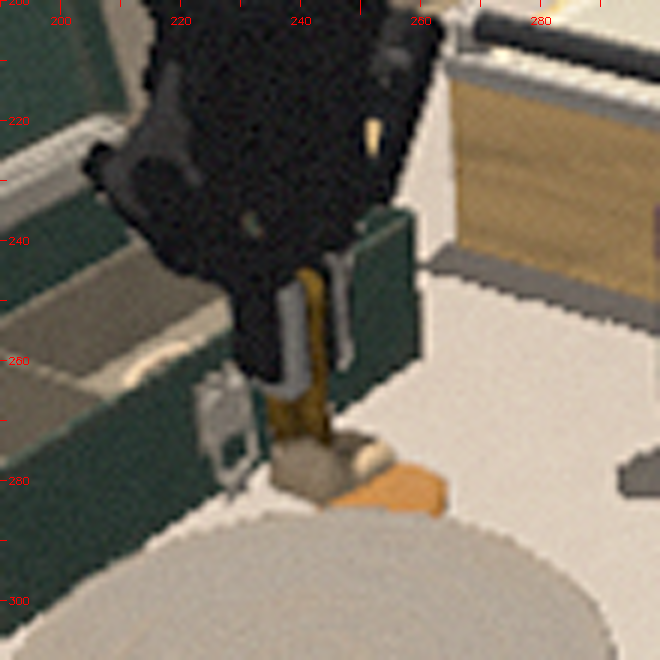

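View pics/t8.png

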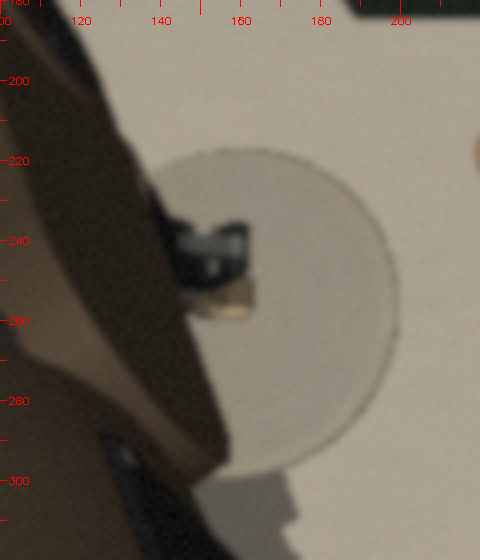

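The tile hangs upright, with its foot at side (245,280) over the wheel near its middle. I lower it gently.

```bash
python3 - <<'E'
from workcell import *
from h import *
movel(np.array([.478,.338,.163]),velocity=.08)
wait(.2)
r=movel(np.array([.478,.338,.147]),velocity=.015,threshold=2.0)
s=read_state();print(r,s["tcp_pos"],s["wrist_force"],s["time"])
S=camera("side");crop(S["pixels"],190,220,300,350,5,"pics/s9.png")
E
```

```text
True [0.47799684 0.33803854 0.15214933] [-1.31914556  0.52979586  7.99389814] 22.9917
```

View pics/s9.png

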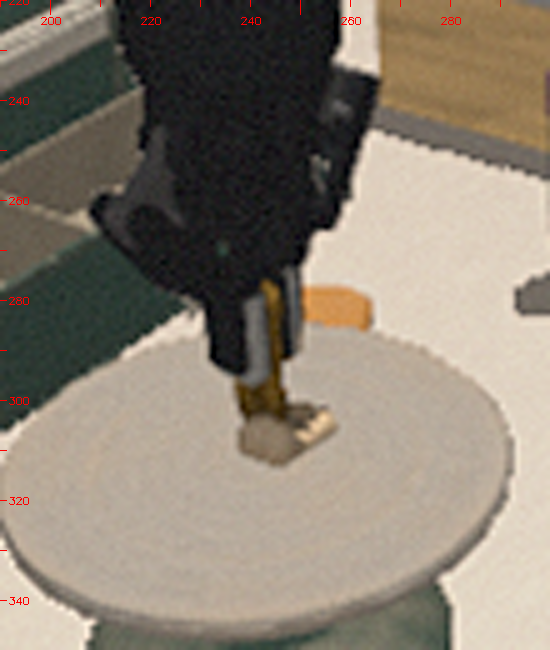

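Contact came at TCP z = 0.152, where I expected 0.1515, and the foot is on the wheel. I release and retreat upward.

```bash
python3 - <<'E'
from workcell import *
from h import *
movel(np.array([.478,.338,.1525]),velocity=.01)
grip(0.035); wait(.3)
movel(np.array([.478,.338,.27]),velocity=.08)
reach(np.array([.42,0.0,.32]),down(np.radians(180)))
wait(.3)
s=read_state();print(s["time"],s["wrist_force"])
S=camera("side");T=camera("top")
crop(S["pixels"],185,150,435,350,3.2,"pics/s10.png");crop(T["pixels"],100,130,500,330,2,"pics/t10.png")
crop(T["pixels"],120,220,200,300,7,"pics/t10c.png")
E
```

```text
27.175 [ 0.81320263 -0.59432264 -0.64735778]
```

View pics/s10.png

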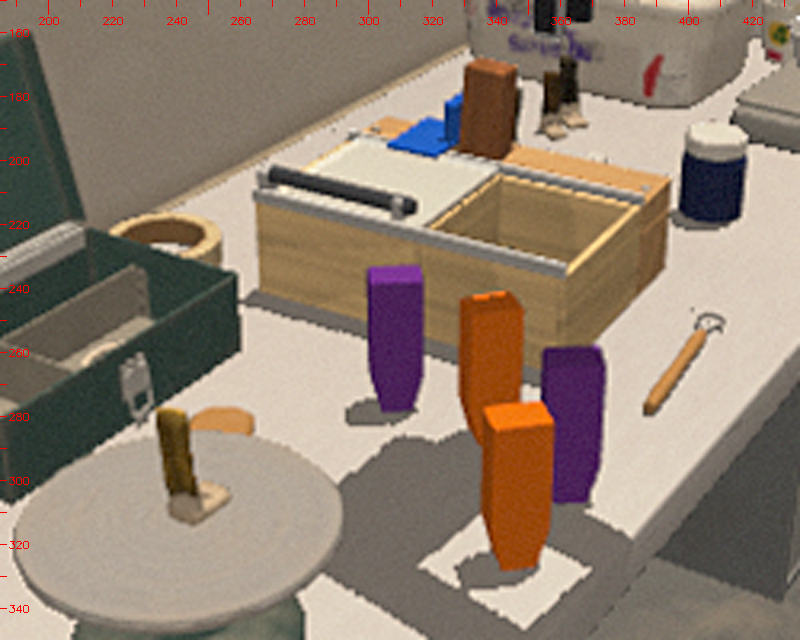

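View pics/t10.png

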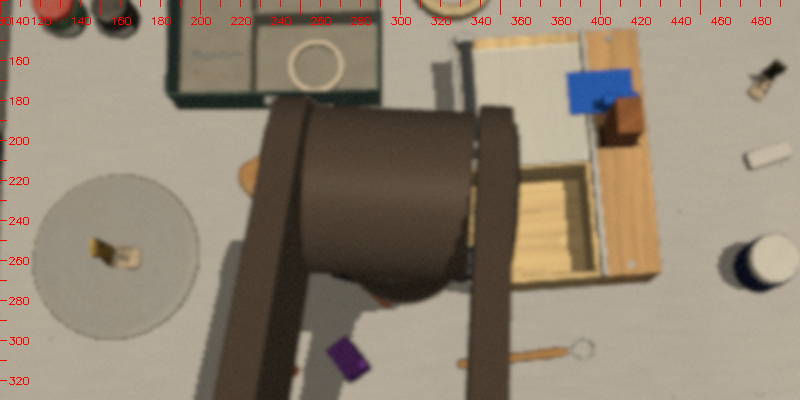

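The tile stands alone on the wheel, the wedge and hatch are holding, and the jar stands. I'll clear the view to check the dark tile and look closer at the gold one.

```bash
python3 - <<'E'
from workcell import *
from h import *
reach(np.array([.46,.12,.32]),down(np.radians(180)))
wait(.5)
S=camera("side");T=camera("top");print(read_state()["time"])
a=S["pixels"];crop(a,215,265,275,325,7,"pics/a.png");crop(T["pixels"],325,140,440,280,3,"pics/b.png");crop(T["pixels"],135,230,185,280,7,"pics/c.png")
A=[cv2.imread(f"pics/{k}.png") for k in "abc"]
H=420;cv2.imwrite("pics/s11.png",cv2.resize(np.hstack([A[0],A[1][:H] if A[1].shape[0]>=H else A[1]]),None,fx=1,fy=1))
cv2.imwrite("pics/t11.png",A[2])
for p,z in [((145,253),.168),((168,258),.097)]: print(atz(T,p,z))
E
```

```text
28.45
[0.47811515 0.34233392 0.168     ]
[0.47802347 0.31299605 0.097     ]
```

View pics/s11.png

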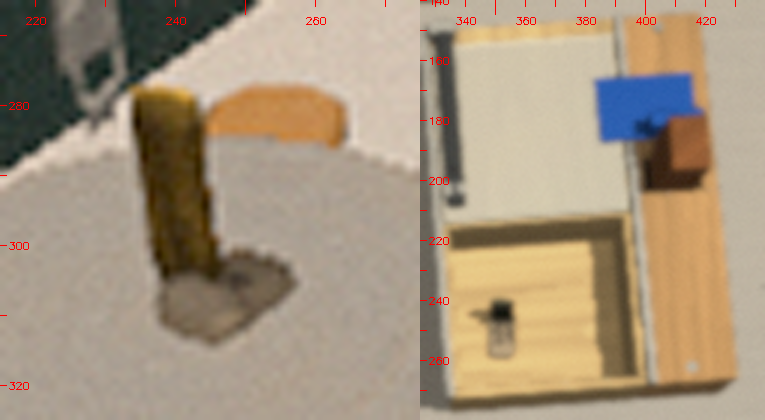

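View pics/t11.png

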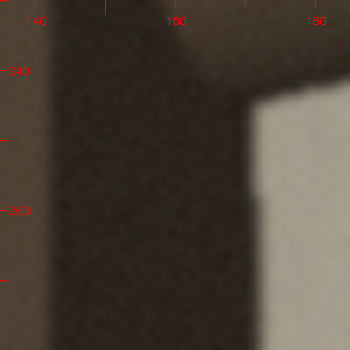

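All checks pass: the foot lies flat, the dark tile stands at (352,245), and the wedge and hatch hold. I'm handing the job in.

```bash
python3 -c "
from workcell import *
close_job(); print(read_state()['time'])"
```

```text
the job is handed in; nothing more can be done
the job is handed in; nothing more can be done
```

I wedged the hatch open, moved the gold tile from the box to near the middle of the banding wheel, and handed the job in. `close_job()` gave no verdict. The clock read about 28.5 s at my last check, within the 64 s limit.

- **Wedge:** The brown wedge pushed the blue lug back, and its foot went about 27 mm into the slot. After I let go, it stood in the slot and the hatch stayed open.
- **Gold tile:** It came down within about 1 mm of the expected height. I released it about 12 mm off the middle of the tile, so it should be well inside the 65 mm limit. The last picture shows it standing free with its foot flat.
- **Bystanders:** The dark tile is standing in the well and the blue jar is standing. The arm was clear of everything.

Some measurements disagreed:
- **Camera heights:** Two-view heights came out about 5 mm low for the ledge and the gold tile's top, and about 11 mm low for the wheel. I used the stated heights, and contact on the wheel confirmed its height.
- **Wedge top:** It appeared about 4 mm nearer the robot than predicted, from a slight lean or shift in the slot. That is within the 12 mm limit.
- **Gold tile grip:** The gripper closed to 10 mm on the slab instead of 15 mm. The slab also looks about 5° off vertical in the side view, although the foot is flat. I took both to be the slab's own taper and did not confirm it.

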